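# Lock a contact insert in a round connector housing with the pin spanner

## Robot

A 6-joint arm with a two-finger parallel gripper is mounted at the origin on a cart in front of the work surface, level with it; the furniture and walls round the work are solid. World frame = base frame: x ahead of the robot, y to its left, z up, the work surface at z = 0. Lengths are in m, angles in rad, forces in N, time in s.
With the tool pointing down it reaches from about 0.25 to 0.775 m from the base axis. Payload 4 kg.
Tool frame: the origin (TCP) lies where the fingers leave the gripper's body, on its centre line; the fingertips stand 97 mm ahead of it and the grasp point (between the pads) lies 78 mm ahead of it; z points along the fingers, y is the line along which they close (so a half turn about z gives the same grasp; the last joint's range is limited). The gripper opens to 94 mm and grips with 3 to 60 N. Pads are 16 mm wide; open, the fingers measure 119 mm over their backs; the gripper's body (75 mm by 177 mm) begins 78 mm behind the grasp point.
Start: joints at [1.015, 0.087, 1.371, -0, 1.684, -0.103], TCP at [0.241, 0.495, 0.303] pointing down, gripper open.
Joint ranges: [-3.1, 3.1], [-0.76, 2.03], [0.27, 2.55], [-1.08, 4.22], [0.17, 2.65], [-2.57, 2.57]. Speed limits (rad/s): [2.79, 2.79, 3.14, 3.14, 3.14, 3.14].

## Interface

Orientations are given as a unit quaternion [x, y, z, w].
In Python, from cell import * gives the robot as it stands. The module is installed in compiled form; this text tells all that it offers.
- The arm moves only by the shell command python3 -m inch 'ROWS' [OPENING]. ROWS is JSON, one flat list of numbers, 4 for each row, row after row: the shift along the tool's x, y, z in cm, then the turn about the tool's z in rad. A call has 1 to 12 rows; each row shifts and turns the commanded pose from where the row before left it, along the tool's axes as they then stand; what a row does not reach is not made up. A row lasts 1/12 s, in which the tool goes at most 41.7 mm and 7.16 degrees, less where a joint would pass 70% of its speed; a pose out of reach is approached as far as the arm can. A call with a gripper value outside its range is refused whole. OPENING is the opening, from 0 (shut) to 1 (fully open), set as the call begins (- or left out, the last holds). The fingers move at their own pace and stop on an object; the grip force is fixed at half the most. Time passes only in rows, so rows that do not move let the fingers close. It gives the time, the measured TCP pose, the force, the opening and the grip force at its end, in the units of the state.
- get_state(): the state, without advancing time (a new reading comes with each control period).
- read_camera(name): name is "scene" or "top"; returns a dict with "frame" (384x512x3 uint8, red, green, blue), "K" (3x3 intrinsics, pixels), "k1" (the pictures are not rectified: a ray, as slopes to the right and down, at radius r is drawn at 1 + k1 r^2 times it, then the intrinsics apply), "world_from_camera" (4x4, takes a point from camera to world coordinates). Camera axes: x right, y up, looking along -z (the intrinsics and any distortion apply to the point x, -y, -z); pixel columns grow to the right and rows downward; lengths in m; the calibration is good to about 2 mm. A picture is of the moment at which its call begins. There is no depth.
- close_job(): hands the job in; it is judged then, once.
Trained networks look in the newest picture that a camera, given by its name, has taken for a name from the list of things; names that differ only in an ending like _2 or _b are one class to them, and where a whole thing is asked for, a point or a joint stands for the part that bears it (a point fixed in the world has none). Each returns a list of dicts, best first, with "conf" (0 to 1); they miss things now and then, are a little off and sometimes report something else, mostly with a low value. They report only what shows in the picture. A call takes as long as a camera call.
- search_frame(camera, thing): "at" ([x, y, z] in m, in world coordinates, good to about 4 mm: the middle of the surface that is visible of it).
- mark_of(camera, thing): "at" ([x, y, z] in m, in world coordinates, good to about 4 mm: a listed point, or the origin of a listed thing).
The state is a dict: "time_s": time; "joint_pos": joint angles; "qd": joint speeds; "joint_torque": joint torques, N m; "tcp_pos": TCP position; "orientation": TCP orientation; "ft_force": force on the tool from outside, world axes, zero at the start; "torque": the same for the moment, N m; "width": opening from 0.0 (shut) to 1.0 (fully open); "grasp_force": force on a finger pad.
Only numpy, scipy, OpenCV 4.12 (cv2) and the standard library are available. Lean on these libraries where they do the work, as an engineer would, in place of code of your own. Each camera call takes 0.05 s, during which the arm holds its last target. There are 200 camera calls.

## Task

Fit the loose black contact insert into the keyed pocket of the round connector housing so that it sits fully down, flat and the right way round, then let go of it. Take the pin spanner by its handle, engage both of its pins in opposite holes of the retaining ring and, with the spanner only (no fingers on the ring), turn the ring clockwise to its stop so that its lugs lock the insert in; there must be room for the handle to swing without disturbing the parts standing round the housing. Lift the spanner out and lay it back flat on the worktop.

Things in the scene. Friction and masses are not known exactly. Their poses are not given: they have to be found in the camera images.
- connector_housing: round aluminium connector housing fixed on a square steel plate 108 x 108 x 8 mm; origin at the centre of the plate's underside on the worktop, z up along the axis. Body 90 mm across, its top 60 mm high; the ring lies on it. Fixed during a run; its place and yaw (within 0.4 rad of 0) differ between runs. A rail cutter with a raised lever (0.3 m high) stands to its right at y < -0.29 m.
- pocket (a point): centre of the floor of the housing's pocket, 48 mm above the worktop, axes as the housing. Pocket 42.4 mm (x) by 28.4 mm (y), 12 mm deep, open at the top; both corners at its +x end are filled at 45 degrees (7.5 mm legs), so the insert goes in only one way round. It is reached from above through the ring.
- ring_face (a point): centre of the ring's upper face, 70 mm above the worktop, on the housing's axis; turns with the ring. Eight 8.5 mm holes right through the ring lie on a 73 mm circle at 22.5 + 45 k degrees from this point's x. Inside, two lugs at the underside (6 mm high) leave a 30.4 mm gap along this point's y; open, the axes agree with the pocket's and the insert passes.
- retaining_ring: the steel retaining ring: 90 mm across outside, 55 mm inside, 10 mm thick; origin at the centre of its underside, 60 mm above the worktop; turns with the joint ring_turn
- ring_turn (a joint): angle of the retaining ring, rad: 0 = open, grows as the ring turns clockwise seen from above, stop at 0.80 (locked: the lugs lie over the insert's flange). It starts between 0 and 0.05. Friction 0.25 N m; it stays where it is left.
- contact_insert: loose black insert, 60 g, standing flange down; origin at the centre of its underside, z up. Flange 40 (x) x 26 (y) x 10 mm, lower edge bevelled, both corners at the +x end cut at 45 degrees (7 mm legs). On it a body 24 (x) x 18 (y) mm, up to 46 mm high, six brass contacts on top: grip its upper 20 mm across y. Seated, its origin and axes agree with the pocket's; it stands 24 mm above the ring.
- pin_spanner: loose steel two-pin face spanner, 200 g, lying flat, pins down. Origin midway between the pins at their tips, x along the handle, z up. Half-round head on the handle side, 30.5 to 42.5 mm from the origin, z 8 to 16 mm; two 5.5 mm pins, 8 mm long, round tips, at y = +-36.5 mm. Black handle 22 mm wide, z 0 to 22 mm, x 58 to 148 mm. Centre of mass near x = 57 mm. Engaged, the head rests on the ring.
- spanner_grip (a point): middle of the handle's height at x = 80 mm on the spanner (11 mm above the pin tips), a good place to grip it across its width; axes as the spanner. Keep clear of two pieces of furniture near it: an organiser case with a raised lid, up to 0.21 m high, at x < 0.51 m, y > 0.38 m, and an open drawer, 0.1 m high, at x > 0.67 m, y 0.15 to 0.3 m.
- pin_a (a point): tip of the spanner's pin at y = +36.5 mm
- pin_b (a point): tip of the spanner's pin at y = -36.5 mm
- contactor: black and grey contactor, 82 (x) x 45 (y) x 88 mm, standing loose on the worktop beside the housing (its centre 125 to 150 mm from the housing's axis); origin at the centre of its underside. High enough to block the spanner's handle. Leave it where it stands.
- relay_box: grey relay box, 50 (x) x 58 (y) x 107 mm, standing loose beside the housing (its centre 125 to 150 mm from the housing's axis); origin at the centre of its underside. High enough to block the spanner's handle. Leave it where it stands.
- white_tape: roll of white tape lying flat, 80 mm across, 15 mm high, loose beside the housing; origin at the centre of its underside. The handle passes over it. Leave it where it is.
- button_head: push-button head standing on end, 30 mm across, 48 mm high, loose beside the housing; origin at the centre of its underside. The handle of an engaged spanner passes over it. Leave it where it stands.

How it is judged:
By the outcome, as a careful person would: the job done as asked, in the order asked, and still so for the second after the job is handed in, with the robot touching nothing.
It also fails if it takes over 70 s, if anything falls off the work surface, if the arm or the gripper's body presses on something with over 40 N, if the wrist force passes 120 N, or if a joint passes its speed limit or range.

## Working session

There is one attempt and no reset: what is moved stays moved. The work goes in short steps, Python scripts to look and compute and a shell command to move; the robot and the scene stay as the last step left them, time stands still between calls to the robot, and variables do not carry over. Pictures are saved under pics/ and viewed, at most 10 in all, crops included, and the job is handed in when it is done.

```bash
mkdir -p pics; cat > h.py <<'E'
from cell import *
import numpy as np, cv2
from scipy.spatial.transform import Rotation as R
def pix2world(c,uv,z):
    K=np.array(c["K"]);T=np.array(c["world_from_camera"])
    d=np.array([(uv[0]-K[0,2])/K[0,0],(uv[1]-K[1,2])/K[1,1]]);s=d.copy()
    for _ in range(20): s=d/(1+c["k1"]*(s@s))
    v=T[:3,:3]@np.array([s[0],-s[1],-1]);o=T[:3,3]
    return o+v*(z-o[2])/v[2]
def world2pix(c,p):
    K=np.array(c["K"]);T=np.array(c["world_from_camera"])
    q=T[:3,:3].T@(np.array(p)-T[:3,3]);s=np.array([q[0],-q[1]])/-q[2]
    s=s*(1+c["k1"]*(s@s));return np.array([K[0,0]*s[0]+K[0,2],K[1,1]*s[1]+K[1,2]])
def snap(cam,name):
    c=read_camera(cam);cv2.imwrite(f"pics/{name}.png",cv2.cvtColor(c["frame"],cv2.COLOR_RGB2BGR));return c
def ts():
    s=get_state();return s,np.array(s["tcp_pos"]),R.from_quat(s["orientation"])
E
python3 - <<'E'
from h import *
s,p,r=ts();print(s["time_s"],p,r.as_matrix().round(3).tolist(),s["width"],s["ft_force"])
for cam in("scene","top"):
    c=snap(cam,cam+"0");print(cam,np.round(c["world_from_camera"],3).tolist(),c["k1"],np.round(c["K"]).tolist())
    for t in "pocket ring_face contact_insert pin_spanner spanner_grip pin_a pin_b contactor relay_box white_tape button_head connector_housing".split():
        print(t,[(round(d["conf"],2),np.round(d["at"],4).tolist()) for d in mark_of(cam,t)[:3]])
print(get_state()["time_s"])
E
```

```text
0.0 [0.24045185 0.49428027 0.3014978 ] [[-0.899, 0.437, -0.001], [0.437, 0.899, -0.002], [0.0, -0.002, -1.0]] 1.0026233767195416 [ 0.56023649 -0.76662172  0.3946799 ]
scene [[0.768, 0.358, -0.53, 0.131], [-0.64, 0.428, -0.638, -0.481], [-0.001, 0.83, 0.558, 0.522], [0.0, 0.0, 0.0, 1.0]] -0.0006486151993215925 [[349.0, 0.0, 256.0], [0.0, 349.0, 193.0], [0.0, 0.0, 1.0]]
pocket [(0.7, [0.574, -0.0638, 0.0485])]
ring_face []
contact_insert [(0.76, [0.4463, 0.1601, 0.0026]), (0.45, [0.5042, 0.2272, -0.0028]), (0.32, [0.5277, -0.2079, -0.0052])]
pin_spanner [(0.9, [0.4971, 0.2671, -0.0018]), (0.73, [0.4445, 0.1615, 0.0023])]
spanner_grip [(0.81, [0.5748, 0.269, 0.0129])]
pin_a [(0.65, [0.5028, 0.2283, -0.0042])]
pin_b [(0.65, [0.5028, 0.2283, -0.0042])]
contactor [(0.95, [0.5277, -0.2066, -0.0041]), (0.16, [0.4511, -0.0244, -0.0043])]
relay_box [(0.66, [0.6259, 0.0579, -0.0028]), (0.57, [0.5757, -0.0707, 0.0588])]
white_tape [(0.77, [0.698, -0.119, -0.0017]), (0.52, [0.5015, 0.2269, -0.0061])]
button_head [(0.69, [0.449, -0.0219, -0.0047]), (0.65, [0.4995, 0.304, -0.0012])]
connector_housi
[... 335 characters left out ...]
.5754, -0.0707, 0.0739])]
contact_insert [(0.49, [0.4456, 0.1577, -0.0019]), (0.48, [0.5045, 0.2279, 0.0014]), (0.45, [0.5734, -0.0675, 0.0733])]
pin_spanner [(0.71, [0.5013, 0.27, -0.0028]), (0.3, [0.4471, 0.1593, 0.0023])]
spanner_grip [(0.68, [0.5832, 0.2664, 0.0064]), (0.67, [0.4439, -0.0246, -0.0039])]
pin_a [(0.85, [0.504, 0.228, 0.0037]), (0.82, [0.4956, 0.3001, 0.0033])]
pin_b [(0.85, [0.504, 0.228, 0.0037]), (0.82, [0.4956, 0.3001, 0.0033])]
contactor [(0.73, [0.5288, -0.2062, 0.0002])]
relay_box [(0.76, [0.6231, 0.0614, 0.0036])]
white_tape [(0.58, [0.6953, -0.1121, 0.0024])]
button_head [(0.45, [0.4452, -0.0246, -0.0008])]
connector_housing [(0.98, [0.5725, -0.0679, -0.0028])]
1.3
```

View pics/top0.png

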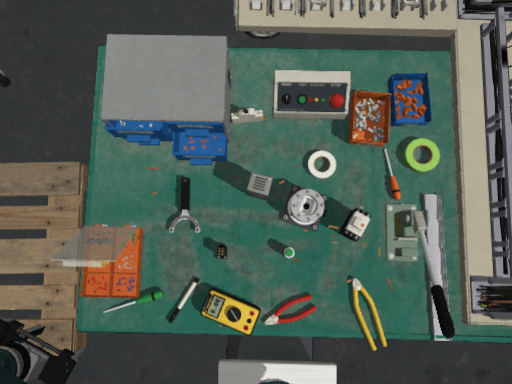

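View pics/scene0.png

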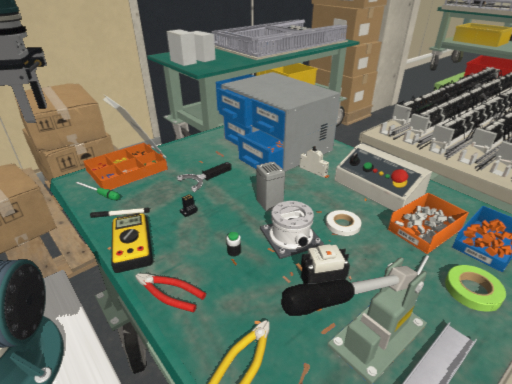

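```bash
cat >> h.py <<'E'
def ortho(c,cx,cy,z,half,px,yaw=0):
    """top view patch, image up=+x world(rotated yaw), left=+y"""
    g=(np.arange(px)+.5)/px*2*half-half
    U,V=np.meshgrid(-g,-g) # U: y offset, V: x offset
    X=cx+V*np.cos(yaw)-U*np.sin(yaw);Y=cy+V*np.sin(yaw)+U*np.cos(yaw)
    T=np.array(c["world_from_camera"]);K=np.array(c["K"])
    P=np.stack([X,Y,np.full_like(X,z)],-1)-T[:3,3];q=P@T[:3,:3]
    a=q[...,0]/-q[...,2];b=-q[...,1]/-q[...,2];f=1+c["k1"]*(a*a+b*b)
    m=cv2.remap(c["frame"],(K[0,0]*a*f+K[0,2]).astype(np.float32),(K[1,1]*b*f+K[1,2]).astype(np.float32),cv2.INTER_CUBIC)
    m=cv2.cvtColor(m,cv2.COLOR_RGB2BGR);n=px
    cv2.line(m,(n//2-6,n//2),(n//2+6,n//2),(0,0,255),1);cv2.line(m,(n//2,n//2-6),(n//2,n//2+6),(0,0,255),1)
    return m
E
python3 - <<'E'
from h import *
s=read_camera("scene");t=read_camera("top")
n=262
H=(0.5725,-0.0685);I=(0.446,0.159);S=(0.54,0.267)
row=lambda c:np.hstack([ortho(c,*H,.008,.075,n),ortho(c,*H,.07,.06,n),ortho(c,*I,.01,.035,n)])
b=cv2.resize(np.hstack([ortho(t,*I,.046,.035,n)]),(n,n))
cv2.imwrite("pics/o1.png",np.vstack([row(t),row(s)]))
cv2.imwrite("pics/o2.png",np.hstack([ortho(t,*S,.012,.12,390),ortho(s,*S,.012,.12,390)]))
E
```

```text
(no output)
```

View pics/o1.png

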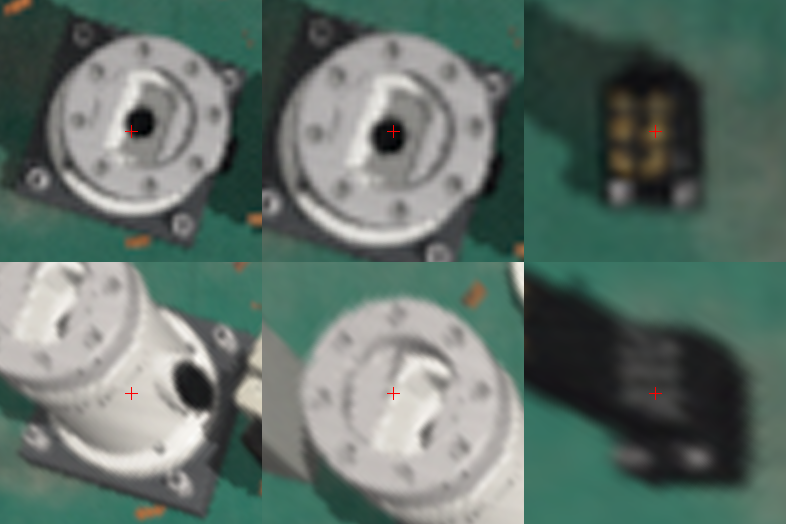

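View pics/o2.png

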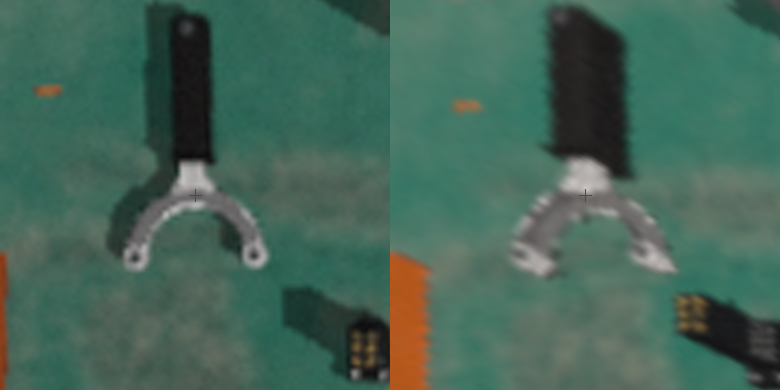

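The top views show the insert's cut corners toward world +x, so its yaw is about 0. The housing centre is near (0.5735, -0.070) with yaw about -0.30, and the ring yaw is about -0.34. The spanner pins show at patch pixels (135,257) and (255,255), which puts its origin near (0.502, 0.267) with yaw about 0. The free swing for the handle is from +3° to -41°.

```bash
cat >> h.py <<'E'
def go(x,y,z,yaw):
    """remaining shift in tool axes (cm) and turn; yaw = world yaw of -tool x (tool y = left of it)"""
    s,p,r=ts();M=r.as_matrix();d=M.T@(np.array([x,y,z])-p)*100
    cur=np.arctan2(-M[1,0],-M[0,0]);t=-((yaw-cur+np.pi)%(2*np.pi)-np.pi)
    print("t",round(s["time_s"],2),"tcp",p.round(4),"yaw",round(cur,4),"tilt",M[:2,2].round(4),"w",round(s["width"],3),"gf",np.round(s["grasp_force"],1),"F",np.round(s["ft_force"],1))
    print("remaining cm",d.round(2),"turn",round(t,4),"q6",round(s["joint_pos"][5],2))
E
python3 -m inch '[0,0,-3,0, 0,0,-3,0, -3.3,-2.1,0,0, -3.3,-2.1,0,0, -3.3,-2.1,0,0, -3.3,-2.1,0,0, -3.3,-2.1,0,0, -3.3,-2.1,0,0, -3.3,-2.1,0,0, -3.3,-2.1,0,0, -3.3,-2.1,0,0, -3.3,-2.1,0,0]' 0.5
python3 -c "
from h import *
go(.4455,.159,.119,0)"
```

```text
time_s: 2.4
tcp_pos: [0.446, 0.1596, 0.363]
orientation: [0.224, 0.974, 0.0, 0.0]
ft_force: [0.9, 0.9, 0.0]
width: 0.501
grasp_force: 0.0
t 2.4 tcp [0.446  0.1596 0.363 ] yaw -0.4528 tilt [0.0009 0.0004] w 0.501 gf 0.0 F [0.9 0.9 0. ]
remaining cm [ 0.04 -0.09 24.4 ] turn -0.4528 q6 -0.89
```

```bash
python3 -m inch '[0,0,3,-0.113, 0,0,3,-0.113, 0,0,3,-0.113, 0,0,3,-0.113, 0,0,3,0, 0,0,3,0, 0,0,2.5,0, 0,0,1.5,0, 0,0,1.2,0, 0,0,0,0]' >/dev/null
python3 - <<'E'
from h import *
go(.4455,.159,.119,0)
t=read_camera("top");s=read_camera("scene")
n=390
cv2.imwrite("pics/g1.png",np.hstack([ortho(t,.446,.159,.046,.05,n),ortho(s,.446,.159,.046,.05,n)]))
E
```

```text
t 3.23 tcp [0.4436 0.1609 0.1276] yaw -0.0009 tilt [-0.0061 -0.0013] w 0.502 gf 0.0 F [-1.   0.2 -0.4]
remaining cm [-0.19 -0.19  0.86] turn -0.0009 q6 -1.34
```

View pics/g1.png

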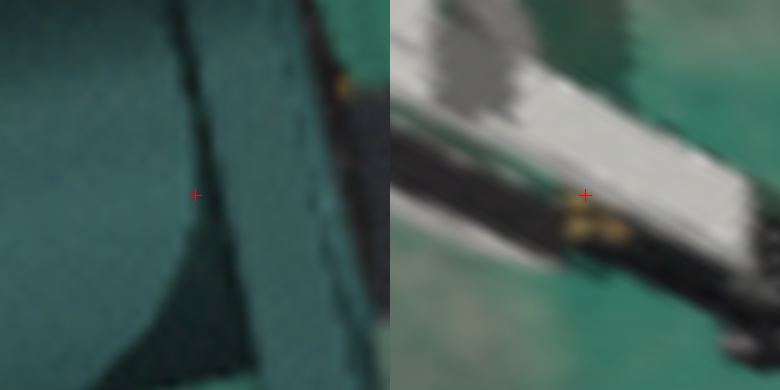

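```bash
python3 -m inch '[0,0,0.4,0, 0,0,0.3,0, 0,0,0,0]' >/dev/null
python3 -c "
from h import *
go(.4455,.159,.119,0)"
```

```text
t 3.58 tcp [0.4457 0.1614 0.124 ] yaw -0.0008 tilt [0.0007 0.0002] w 0.504 gf 0.0 F [-0.7  0.8  0.3]
remaining cm [ 0.02 -0.24  0.5 ] turn -0.0008 q6 -1.34
```

```bash
python3 -m inch '[0,-0.2,0.5,0, 0,0,0,0, 0,0,0,0]' >/dev/null
python3 -c "
from h import *
go(.4455,.159,.119,0)"
python3 -m inch '[0,0,0,0, 0,0,0,0, 0,0,0,0, 0,0,0,0, 0,0,0,0]' 0
python3 -c "
from h import *
go(.4455,.159,.119,0)"
```

```text
t 3.83 tcp [0.4453 0.1592 0.1185] yaw -0.001 tilt [-0.0005 -0.0001] w 0.499 gf 0.0 F [-0.5  1.  -0.7]
remaining cm [-0.02 -0.02 -0.05] turn -0.001 q6 -1.35
time_s: 4.25
tcp_pos: [0.4456, 0.1594, 0.1188]
orientation: [0.0, 1.0, 0.0, 0.0]
ft_force: [0.5, 0.2, -0.4]
width: 0.19
grasp_force: 30.0
t 4.25 tcp [0.4456 0.1594 0.1188] yaw -0.0008 tilt [0.0003 0.0001] w 0.19 gf 30.0 F [ 0.5  0.2 -0.4]
remaining cm [ 0.01 -0.04 -0.02] turn -0.0008 q6 -1.35
```

```bash
python3 -m inch '[0,0,-3.1,0, 0,0,-3.1,0, 0,0,-3.2,0, 0,0,-3.2,0, -1.6,-2.86,0,0, -1.6,-2.86,0,0, -1.6,-2.86,0,0, -1.6,-2.86,0,0, -1.6,-2.86,0,0, -1.6,-2.86,0,0, -1.6,-2.86,0,0, -1.6,-2.86,0,0]' >/dev/null
python3 -m inch '[0,0,0,0.1, 0,0,0,0.1, 0,0,0,0.1, 0,0,0,0, 0,0,0,0]' >/dev/null
python3 - <<'E'
from h import *
go(.5735,-.070,.215,-.302)
t=read_camera("top");s=read_camera("scene")
K=np.array(s["K"])
_,p,r=ts();z=p[2]-.119
n=390
cv2.imwrite("pics/g2.png",np.hstack([ortho(s,p[0],p[1],z+.01,.05,n,-.302),ortho(s,p[0],p[1],.07,.06,n,-.302)]))
for m in("pocket","ring_face","contact_insert","connector_housing"):
    for cam in("scene","top"): print(m,cam,[(round(d["conf"],2),np.round(d["at"],4).tolist()) for d in mark_of(cam,m)[:2]])
E
```

```text
t 5.67 tcp [ 0.5733 -0.0696  0.2444] yaw -0.2983 tilt [-0.0005  0.0002] w 0.19 gf 30.0 F [-0.4  0.5 -0.6]
remaining cm [-0.04 -0.03  2.94] turn 0.0037 q6 -1.49
pocket scene [(0.64, [0.5744, -0.0662, 0.0459])]
pocket top [(0.8, [0.5707, -0.0687, 0.0487])]
ring_face scene [(0.67, [0.5705, -0.0721, 0.0691])]
ring_face top [(0.68, [0.5741, -0.0689, 0.0756])]
contact_insert scene [(0.82, [0.5746, -0.0667, 0.1295])]
contact_insert top []
connector_housing scene [(0.97, [0.5755, -0.0676, -0.0015])]
connector_housing top [(0.59, [0.5744, -0.0686, -0.0015])]
```

View pics/g2.png

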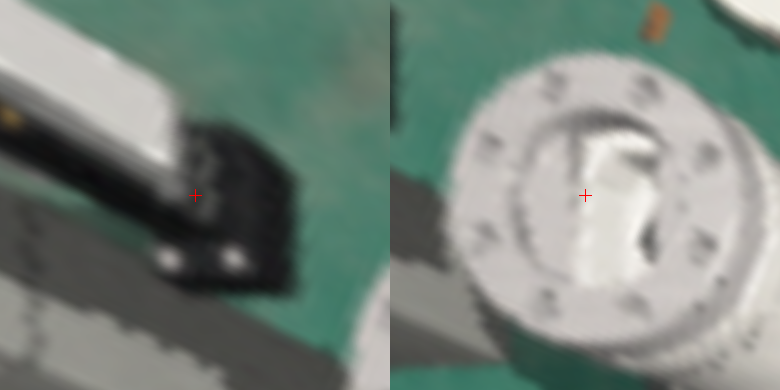

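```bash
cat > fit.py <<'E'
from h import *
from scipy.optimize import minimize
from scipy.ndimage import map_coordinates, gaussian_filter
cs={c:read_camera(c) for c in("scene","top")}
def proj(c,P):
    T=np.array(c["world_from_camera"]);K=np.array(c["K"]);q=(P-T[:3,3])@T[:3,:3]
    a=q[:,0]/-q[:,2];b=q[:,1]/q[:,2];f=1+c["k1"]*(a*a+b*b);return K[0,0]*a*f+K[0,2],K[1,1]*b*f+K[1,2]
samp=lambda g,c,P:map_coordinates(g,proj(c,P)[::-1],order=1)
g0={c:gaussian_filter(cv2.imread(f"pics/{c}0.png",0).astype(float),.6) for c in cs}
def holes(v,cams):
    x,y,a=v;t=a+np.pi/8+np.arange(8)*np.pi/4;s=0
    for n in cams:
        P=lambda r,tt:np.stack([x+r*np.cos(tt),y+r*np.sin(tt),np.full_like(tt,.07)],1)
        i=samp(g0[n],cs[n],P(.0365,t));
        o=[samp(g0[n],cs[n],P(.0365,t+d)) for d in(-.25,.25)]
        s+=np.mean(i)-np.mean(o)
    return s
def best(f,lo,hi,n):
    G=np.stack(np.meshgrid(*[np.linspace(l,h,n) for l,h in zip(lo,hi)],indexing="ij"),-1).reshape(-1,len(lo))
    v=min(G,key=f);r=minimize(f,v,method="Nelder-Mead",options=dict(initial_simplex=np.vstack([v]+[v+np.eye(len(v))[i]*(np.array(hi)-lo)[i]/n for i in range(len(v))])));return r.x.round(4),round(r.fun,1)
lo=[.568,-.076,-.40];hi=[.579,-.064,-.26]
for cams in(["scene"],["top"],["scene","top"]): print("ring",cams,best(lambda v:holes(v,cams),lo,hi,12))
# insert flange in scene now
_,p,r=ts();yaw=np.arctan2(-r.as_matrix()[1,0],-r.as_matrix()[0,0])
c=cs["scene"];g=gaussian_filter(cv2.cvtColor(c["frame"],cv2.COLOR_RGB2GRAY).astype(float),.6)
E=lambda a,b:np.linspace(a,b,25)[2:-2]
def ins(v):
    dx,dy=v;s=0
    # silhouette edges: (-x bottom),( -y bottom),(chamfer top +x-y),( +x top)
    for a,b,nrm in(((-20,10,0),(-20,-13,0),(-1,0)),((-20,-13,1),(13,-13,1),(0,-1)),((13,-13,10),(20,-6,10),(.7,-.7)),((20,-6,10),(20,3,10),(1,0))):
        q=E(np.array(a,float),np.array(b,float))/1000;n3=np.array([*nrm,0])*.002
        W=lambda q:np.stack([p[0]+(q[:,0]+dx)*np.cos(yaw)-(q[:,1]+dy)*np.sin(yaw),p[1]+(q[:,0]+dx)*np.sin(yaw)+(q[:,1]+dy)*np.cos(yaw),p[2]-.119+q[:,2]],1)
        s-=np.mean(samp(g,c,W(q+n3))-samp(g,c,W(q-n3)))
    return s
print("insert offset in tool frame",best(ins,[-.005,-.005],[.005,.005],15))
E
python3 fit.py
```

```text
ring ['scene'] (array([ 0.5725, -0.0732, -0.3522]), np.float64(-33.6))
ring ['top'] (array([ 0.5734, -0.0705, -0.3516]), np.float64(-48.9))
ring ['scene', 'top'] (array([ 0.5731, -0.0714, -0.3462]), np.float64(-73.1))
insert offset in tool frame (array([ 0.0002, -0.0015]), np.float64(-154.3))
```

```bash
python3 -m inch '[-0.03,-0.13,2,0, 0,0,2,0, 0,0,1.3,0, 0,0,0.9,0, 0,0,0,0, 0,0,0,0]'
python3 -c "
from h import *
go(.5732,-.071,.167,-.302)"
```

```text
time_s: 6.77
tcp_pos: [0.5732, -0.0708, 0.1826]
orientation: [0.15, 0.989, 0.0, -0.0]
ft_force: [-0.4, 0.2, 0.5]
width: 0.19
grasp_force: 30.0
t 6.77 tcp [ 0.5732 -0.0708  0.1826] yaw -0.3008 tilt [-0.0006  0.0002] w 0.19 gf 30.0 F [-0.4  0.2  0.5]
remaining cm [-0.01 -0.01  1.56] turn 0.0012 q6 -1.49
```

```bash
python3 -m inch '[0,0,0.3,0, 0,0,0.2,0, 0,0,0,0, 0,0,0,0]'; python3 -m inch '[0,0,0.2,0, 0,0,0.2,0, 0,0,0,0, 0,0,0,0]'
```

```text
time_s: 7.1
tcp_pos: [0.5734, -0.0709, 0.1782]
orientation: [0.15, 0.989, -0.0, 0.0]
ft_force: [-0.1, -0.1, -0.8]
width: 0.186
grasp_force: 30.0
time_s: 7.43
tcp_pos: [0.5731, -0.0708, 0.1734]
orientation: [0.15, 0.989, 0.0, -0.0]
ft_force: [0.1, -0.3, -0.6]
width: 0.189
grasp_force: 30.0
```

```bash
python3 -m inch '[0,0,0.2,0, 0,0,0.2,0, 0,0,0,0, 0,0,0,0]'; python3 -m inch '[0,0,0.2,0, 0,0,0.15,0, 0,0,0,0, 0,0,0,0]'
```

```text
time_s: 7.77
tcp_pos: [0.5731, -0.0708, 0.1694]
orientation: [0.15, 0.989, 0.0, -0.0]
ft_force: [0.1, 0.2, -0.5]
width: 0.19
grasp_force: 30.0
time_s: 8.1
tcp_pos: [0.5734, -0.0709, 0.1668]
orientation: [0.15, 0.989, 0.0, 0.0]
ft_force: [-0.2, -0.2, 2.6]
width: 0.191
grasp_force: 30.0
```

```bash
python3 -m inch '[0,0,0.05,0, 0,0,0,0, 0,0,0,0]' ; python3 -m inch '[0,0,0,0, 0,0,0,0, 0,0,0,0, 0,0,0,0]' 0.32; python3 -m inch '[0,0,-1,0, 0,0,-2,0, 0,0,-3,0, 0,0,-3,0, 0,0,-3,0, 0,0,-1.5,0, 0,0,0,0]'
python3 -c "
from h import *
go(.5815,.2675,.25,0.01)
snap('scene','s3')
for m in('contact_insert','spanner_grip','pin_a'):
  for cam in('scene','top'): 
    read_camera(cam) if m=='contact_insert' else 0
    print(m,cam,[(round(d['conf'],2),np.round(d['at'],4).tolist()) for d in mark_of(cam,m)[:3]])
im=cv2.imread('pics/s3.png');cv2.imwrite('pics/s3c.png',cv2.resize(im[150:270,240:360],(600,600),interpolation=cv2.INTER_CUBIC))
"
```

```text
time_s: 8.35
tcp_pos: [0.5734, -0.0709, 0.1668]
orientation: [0.15, 0.989, -0.0, 0.001]
ft_force: [-1.6, 0.0, 4.3]
width: 0.189
grasp_force: 30.0
time_s: 8.68
tcp_pos: [0.573, -0.0708, 0.1651]
orientation: [0.15, 0.989, 0.0, -0.0]
ft_force: [-0.4, -0.2, 1.0]
width: 0.322
grasp_force: 0.0
time_s: 9.27
tcp_pos: [0.5746, -0.0711, 0.307]
orientation: [0.15, 0.989, -0.0, 0.005]
ft_force: [-0.5, 0.7, 0.9]
width: 0.32
grasp_force: 0.0
t 9.27 tcp [ 0.5746 -0.0711  0.307 ] yaw -0.3008 tilt [ 0.0103 -0.0022] w 0.32 gf 0.0 F [-0.5  0.7  0.9]
remaining cm [ 9.43 32.54  5.63] turn -0.3108 q6 -1.49
contact_insert scene [(0.51, [0.5714, -0.0695, 0.05])]
contact_insert top [(0.43, [0.5845, 0.2629, 0.0074])]
spanner_grip scene [(0.92, [0.5796, 0.2694, 0.0099])]
spanner_grip top [(0.8, [0.5813, 0.2645, 0.0096])]
pin_a scene [(0.85, [0.5012, 0.3008, -0.0053]), (0.7, [0.505, 0.2274, -0.0059])]
pin_a top [(0.68, [0.5019, 0.2263, -0.0013])]
```

View pics/s3c.png

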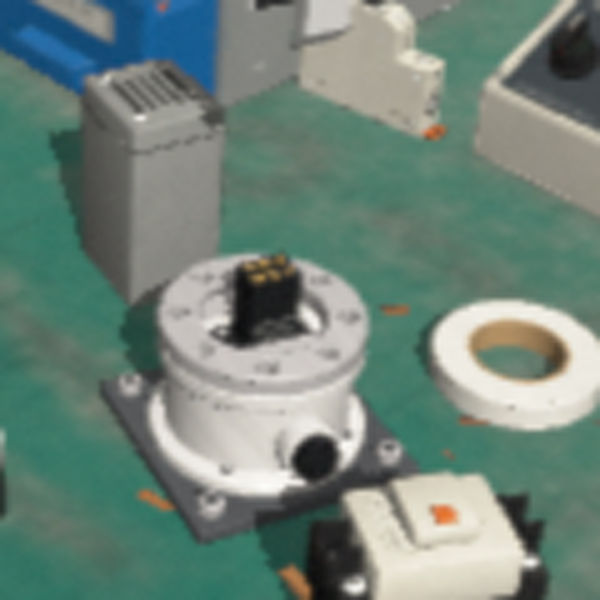

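```bash
python3 -m inch '[1.05,3.6,0,0, 1.05,3.6,0,0, 1.05,3.6,0,0, 1.05,3.6,0,0, 1.05,3.6,0,0, 1.05,3.6,0,0, 1.05,3.6,0,0, 1.05,3.6,0,0, 1.05,3.6,0,0, 0,0,0,-0.1, 0,0,0,-0.11, 0,0,0,-0.1]' 0.5 >/dev/null
python3 -m inch '[0,0,2.5,0, 0,0,2.5,0, 0,0,2.5,0, 0,0,2.5,0, 0,0,2.5,0, 0,0,2.5,0, 0,0,0,0, 0,0,0,0]' >/dev/null
python3 -c "
from h import *
go(.5815,.267,.1,0.01)"
```

```text
t 11.38 tcp [0.5779 0.2662 0.1485] yaw 0.0092 tilt [-0.0047 -0.0016] w 0.499 gf 0.0 F [ 0.4  1.1 -0.4]
remaining cm [-0.38  0.08  4.85] turn -0.0008 q6 -1.24
```

```bash
python3 -m inch '[-0.3,0.1,1.5,0, 0,0,1.5,0, 0,0,0.9,0, 0,0,0.4,0, 0,0,0,0, 0,0,0,0]' >/dev/null
python3 -c "
from h import *
go(.5815,.267,.1,0.01)"
```

```text
t 11.88 tcp [0.5824 0.2678 0.1089] yaw 0.0092 tilt [0.0015 0.0006] w 0.499 gf 0.0 F [-0.8  0.4  0.6]
remaining cm [ 0.1  -0.08  0.89] turn -0.0008 q6 -1.24
```

```bash
python3 -m inch '[0,0,0.4,0, 0,0,0.3,0, 0,0,0,0, 0,0,0,0]'; python3 -m inch '[0,0,0,0, 0,0,0,0, 0,0,0,0, 0,0,0,0]' 0
python3 - <<'E'
from h import *
from scipy.ndimage import gaussian_filter
go(.5815,.267,.1,0.01)
for cam in("scene","top"):
    c=read_camera(cam)
    for m in("pin_a","pin_spanner"): print(m,cam,[(round(d['conf'],2),np.round(d['at'],4).tolist()) for d in mark_of(cam,m)[:3]])
E
```

```text
time_s: 12.22
tcp_pos: [0.5819, 0.2676, 0.1006]
orientation: [-0.005, 1.0, -0.0, -0.0]
ft_force: [-0.2, 0.7, 1.1]
width: 0.501
grasp_force: 0.0
time_s: 12.55
tcp_pos: [0.582, 0.2677, 0.1008]
orientation: [-0.005, 1.0, 0.0, 0.0]
ft_force: [0.6, 0.5, -1.4]
width: 0.253
grasp_force: 0.0
t 12.55 tcp [0.582  0.2677 0.1008] yaw 0.0092 tilt [0.0002 0.0002] w 0.253 gf 0.0 F [ 0.6  0.5 -1.4]
remaining cm [ 0.05 -0.07  0.08] turn -0.0008 q6 -1.24
pin_a scene [(0.83, [0.5019, 0.3017, -0.0056]), (0.66, [0.503, 0.226, -0.0045])]
pin_spanner scene [(0.6, [0.4972, 0.2683, -0.0009])]
pin_a top [(0.66, [0.5001, 0.3038, -0.0004])]
pin_spanner top [(0.67, [0.5005, 0.2659, -0.0024])]
```

```bash
python3 -m inch '[0,0,0,0, 0,0,0,0, 0,0,0,0]'; python3 -m inch '[0,0,-1,0, 0,0,-2,0, 0,0,-3,0, 0,0,-3,0, 0,0,-3,0, 0,0,-1.1,0, 0,0,0,0, 0,0,0,0, 0,0,0,0]'
python3 - <<'E'
from h import *
go(.5815,.267,.23,0.01)
_,p,r=ts()
t=read_camera("top");s=read_camera("scene")
n=390;z=p[2]-.1008+.016
cv2.imwrite("pics/g4.png",np.hstack([ortho(t,p[0]-.0805,p[1],z,.06,n),ortho(s,p[0]-.0805,p[1],z,.06,n)]))
E
```

```text
time_s: 13.1
tcp_pos: [0.582, 0.2676, 0.1008]
orientation: [-0.005, 1.0, 0.0, 0.0]
ft_force: [0.4, 0.8, 1.1]
width: 0.23
grasp_force: 30.0
time_s: 13.85
tcp_pos: [0.581, 0.2673, 0.2287]
orientation: [-0.005, 1.0, -0.001, -0.002]
ft_force: [-0.4, -0.3, -3.6]
width: 0.233
grasp_force: 30.0
t 13.85 tcp [0.581  0.2673 0.2287] yaw 0.0092 tilt [-0.0045 -0.0016] w 0.233 gf 30.0 F [-0.4 -0.3 -3.6]
remaining cm [-0.05 -0.03 -0.13] turn -0.0008 q6 -1.24
```

View pics/g4.png

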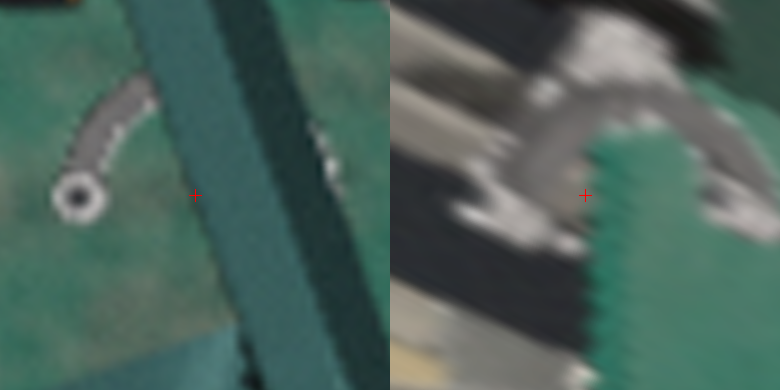

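```bash
python3 -m inch '[0,0,-1.5,0, -0.7,-3.35,0,0, -0.7,-3.35,0,0, -0.7,-3.35,0,0, -0.7,-3.35,0,0, -0.7,-3.35,0,0, -0.7,-3.35,0,0, -0.7,-3.35,0,0, -0.7,-3.35,0,0, -0.7,-3.35,0,0, -0.7,-3.35,0,0, 0,0,0,-0.034]' >/dev/null; python3 -m inch '[0,0,2,0, 0,0,2,0, 0,0,0,0, 0,0,0,0, 0,0,0,0]'
python3 - <<'E'
from h import *
go(.6542,-.0672,.17,.043)
_,p,r=ts()
t=read_camera("top");s=read_camera("scene")
n=390;z=p[2]-.1008+.016;o=p-.081*np.array([np.cos(.043),np.sin(.043),0])
cv2.imwrite("pics/g5.png",np.vstack([np.hstack([ortho(t,*o[:2],z,.06,300),ortho(t,*o[:2],.07,.06,300)]),cv2.resize(cv2.cvtColor(s["frame"],cv2.COLOR_RGB2BGR)[150:250,230:430],(600,300),interpolation=cv2.INTER_CUBIC)]))
E
```

```text
time_s: 15.37
tcp_pos: [0.655, -0.0665, 0.2064]
orientation: [-0.022, 1.0, 0.0, -0.0]
ft_force: [0.6, 0.4, -2.8]
width: 0.23
grasp_force: 30.0
t 15.37 tcp [ 0.655  -0.0665  0.2064] yaw 0.0434 tilt [-0.001   0.0003] w 0.23 gf 30.0 F [ 0.6  0.4 -2.8]
remaining cm [ 0.08 -0.06  3.64] turn 0.0004 q6 -1.8
```

View pics/g5.png

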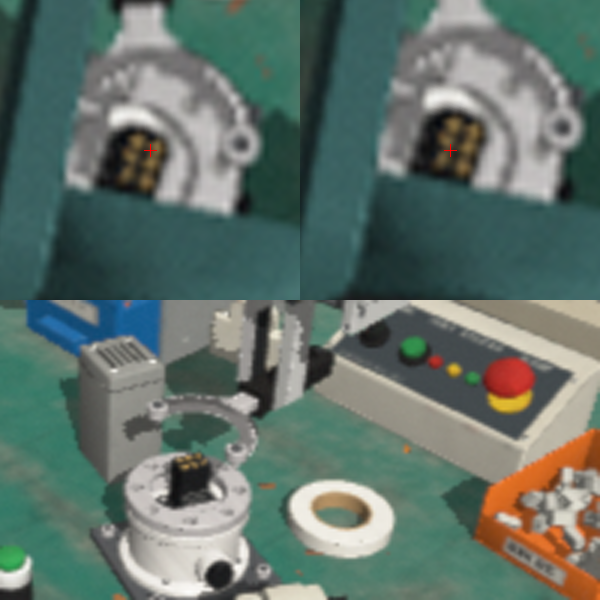

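```bash
python3 -m inch '[0.08,-0.06,1.2,0, 0,0,1.2,0, 0,0,0.7,0, 0,0,0.2,0, 0,0,0,0, 0,0,0,0]'; python3 -m inch '[0,0,0.2,0, 0,0,0.15,0, 0,0,0,0, 0,0,0,0]'
python3 -c "
from h import *
go(.6542,-.0672,.1628,.043)"
```

```text
time_s: 15.97
tcp_pos: [0.6542, -0.0673, 0.1732]
orientation: [-0.022, 1.0, 0.0, -0.0]
ft_force: [0.2, 0.2, -2.5]
width: 0.23
grasp_force: 30.0
time_s: 16.3
tcp_pos: [0.6543, -0.0674, 0.1704]
orientation: [-0.022, 1.0, 0.0, 0.0]
ft_force: [0.6, 0.4, -3.2]
width: 0.231
grasp_force: 30.0
t 16.3 tcp [ 0.6543 -0.0674  0.1704] yaw 0.0432 tilt [0.0003 0.    ] w 0.231 gf 30.0 F [ 0.6  0.4 -3.2]
remaining cm [0.01 0.02 0.76] turn 0.0002 q6 -1.8
```

```bash
python3 -m inch '[0,0,0.2,0, 0,0,0.15,0, 0,0,0,0, 0,0,0,0]'; python3 -m inch '[0,0,0.15,0, 0,0,0.15,0, 0,0,0,0, 0,0,0,0]'
python3 -c "
from h import *
go(.6542,-.0672,.1628,.043)"
```

```text
time_s: 16.63
tcp_pos: [0.6542, -0.0672, 0.1664]
orientation: [-0.022, 1.0, 0.0, -0.0]
ft_force: [-0.8, -0.3, -3.2]
width: 0.236
grasp_force: 30.0
time_s: 16.97
tcp_pos: [0.6542, -0.0672, 0.1634]
orientation: [-0.022, 1.0, 0.0, -0.0]
ft_force: [0.4, 2.1, -3.0]
width: 0.231
grasp_force: 30.0
t 16.97 tcp [ 0.6542 -0.0672  0.1634] yaw 0.0432 tilt [-0.0003  0.0004] w 0.231 gf 30.0 F [ 0.4  2.1 -3. ]
remaining cm [-0.    0.    0.06] turn 0.0002 q6 -1.8
```

```bash
python3 -m inch '[0.026,-0.647,0,0.08, 0.026,-0.647,0,0.08, 0.026,-0.647,0,0.08, 0.026,-0.647,0,0.08, 0.026,-0.647,0,0.08, 0,0,0,0, 0,0,0,0]'
python3 - <<'E'
from h import *
a=.043-.4;go(.5733+.081*np.cos(a),-.0707+.081*np.sin(a),.1628,a);print(get_state()["torque"])
E
```

```text
time_s: 17.55
tcp_pos: [0.6484, -0.0987, 0.1631]
orientation: [0.177, 0.984, 0.0, -0.002]
ft_force: [-3.5, 1.6, -2.1]
width: 0.232
grasp_force: 30.0
t 17.55 tcp [ 0.6484 -0.0987  0.1631] yaw -0.355 tilt [-0.0028  0.0013] w 0.232 gf 30.0 F [-3.5  1.6 -2.1]
remaining cm [-0.09  0.    0.03] turn 0.002 q6 -1.45
[ 0.51038726  0.59105277 -0.01660844]
```

```bash
python3 -m inch '[0.026,-0.647,0,0.08, 0.026,-0.647,0,0.08, 0.026,-0.647,0,0.08, 0.026,-0.647,0,0.08, 0,0,0,0, 0,0,0,0]'
python3 - <<'E'
from h import *
a=.043-.72;go(.5733+.081*np.cos(a),-.0707+.081*np.sin(a),.1628,a);print(get_state()["torque"])
E
```

```text
time_s: 18.05
tcp_pos: [0.6356, -0.1207, 0.1631]
orientation: [0.331, 0.944, 0.0, -0.002]
ft_force: [-4.5, 3.5, -2.9]
width: 0.233
grasp_force: 30.0
t 18.05 tcp [ 0.6356 -0.1207  0.1631] yaw -0.6744 tilt [-0.0029  0.0017] w 0.233 gf 30.0 F [-4.5  3.5 -2.9]
remaining cm [-0.11 -0.    0.03] turn 0.0026 q6 -1.17
[0.65275218 0.70203536 0.18085696]
```

```bash
python3 -m inch '[0,-0.243,0,0.03, 0,-0.243,0,0.03, 0,0,0,0, 0,0,0,0]'
python3 - <<'E'
from h import *
a=.043-.78;go(.5733+.081*np.cos(a),-.0707+.081*np.sin(a),.1628,a);print(get_state()["torque"])
E
```

```text
time_s: 18.38
tcp_pos: [0.6325, -0.1241, 0.1629]
orientation: [0.359, 0.933, 0.0, -0.002]
ft_force: [-4.7, 3.5, -2.2]
width: 0.233
grasp_force: 30.0
t 18.38 tcp [ 0.6325 -0.1241  0.1629] yaw -0.7337 tilt [-0.0035  0.0019] w 0.233 gf 30.0 F [-4.7  3.5 -2.2]
remaining cm [-0.13 -0.02  0.01] turn 0.0033 q6 -1.12
[0.79677242 0.84038765 0.16619034]
```

```bash
python3 -m inch '[0,-0.162,0,0.02, 0,-0.162,0,0.02, 0,0,0,0, 0,0,0,0]'
python3 - <<'E'
from h import *
a=.043-.82;go(.5733+.081*np.cos(a),-.0707+.081*np.sin(a),.1628,a);print(get_state()["torque"])
E
```

```text
time_s: 18.72
tcp_pos: [0.6302, -0.1264, 0.1629]
orientation: [0.377, 0.926, 0.0, -0.002]
ft_force: [-4.3, 3.7, -2.1]
width: 0.229
grasp_force: 30.0
t 18.72 tcp [ 0.6302 -0.1264  0.1629] yaw -0.7735 tilt [-0.0036  0.0021] w 0.229 gf 30.0 F [-4.3  3.7 -2.1]
remaining cm [-0.14 -0.02  0.01] turn 0.0035 q6 -1.08
[0.8109394  0.78868767 0.16396985]
```

```bash
python3 -m inch '[0,-0.162,0,0.02, 0,-0.162,0,0.02, 0,0,0,0, 0,0,0,0]'
python3 - <<'E'
from h import *
a=.043-.86;go(.5733+.081*np.cos(a),-.0707+.081*np.sin(a),.1628,a);print(get_state()["torque"])
t=read_camera("top");s=read_camera("scene")
b=s["frame"][160:240,260:360]
cv2.imwrite("pics/g6.png",np.hstack([ortho(t,.5733,-.0707,.07,.06,375),cv2.resize(cv2.cvtColor(b,cv2.COLOR_RGB2BGR),(420,336),interpolation=cv2.INTER_CUBIC)[:375] if 0 else cv2.copyMakeBorder(cv2.resize(cv2.cvtColor(b,cv2.COLOR_RGB2BGR),(420,336),interpolation=cv2.INTER_CUBIC),0,39,0,0,cv2.BORDER_CONSTANT)]))
E
```

```text
time_s: 19.05
tcp_pos: [0.6287, -0.1276, 0.1632]
orientation: [0.395, 0.919, 0.001, -0.001]
ft_force: [-2.2, 6.2, -3.1]
width: 0.232
grasp_force: 30.3
t 19.05 tcp [ 0.6287 -0.1276  0.1632] yaw -0.8118 tilt [-0.0014  0.0036] w 0.232 gf 30.3 F [-2.2  6.2 -3.1]
remaining cm [-0.15 -0.15  0.03] turn 0.0052 q6 -1.05
[1.14040406 0.44924061 0.49430983]
```

View pics/g6.png

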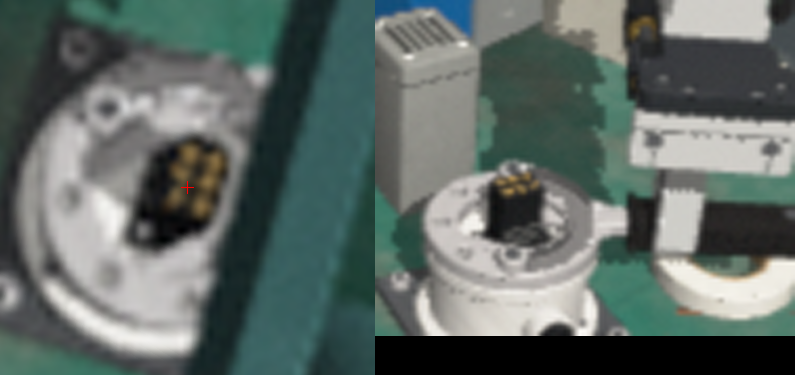

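The picture shows the pins in opposite holes: the near-left eye is at (108,107) and the insert is still seated. The moment is now rising, so I'll push slightly further to confirm the stop.

```bash
python3 -m inch '[0,-0.162,0,0.02, 0,-0.162,0,0.02, 0,0,0,0, 0,0,0,0, 0,0,0,0]'
python3 - <<'E'
from h import *
a=.043-.90;go(.5733+.081*np.cos(a),-.0707+.081*np.sin(a),.1628,a);print(get_state()["torque"])
E
```

```text
time_s: 19.57
tcp_pos: [0.6277, -0.1283, 0.1636]
orientation: [0.412, 0.911, 0.003, -0.0]
ft_force: [1.4, 10.4, -3.7]
width: 0.235
grasp_force: 31.1
t 19.57 tcp [ 0.6277 -0.1283  0.1636] yaw -0.85 tilt [0.0024 0.0062] w 0.235 gf 31.1 F [ 1.4 10.4 -3.7]
remaining cm [-0.18 -0.34  0.08] turn 0.007 q6 -1.01
[ 1.66985224 -0.15130785  0.80154014]
```

```bash
python3 -m inch '[0,0.243,0,-0.03, 0,0.243,0,-0.03, 0,0.243,0,-0.03, 0,0,0,0, 0,0,0,0]'
python3 - <<'E'
from h import *
a=.043-.81;go(.5733+.081*np.cos(a),-.0707+.081*np.sin(a),.1628,a);print(get_state()["torque"])
E
```

```text
time_s: 19.98
tcp_pos: [0.6315, -0.126, 0.1632]
orientation: [0.373, 0.928, 0.001, -0.001]
ft_force: [-3.5, 5.3, -2.4]
width: 0.229
grasp_force: 29.9
t 19.98 tcp [ 0.6315 -0.126   0.1632] yaw -0.7648 tilt [-0.0019  0.0019] w 0.229 gf 29.9 F [-3.5  5.3 -2.4]
remaining cm [-0.07 -0.06  0.04] turn 0.0022 q6 -1.09
[0.87484908 0.58389524 0.14723741]
```

```bash
python3 -m inch '[0.1,0.05,0,0, 0,0,0,0, 0,0,0,0]'; python3 -m inch '[0,0,-0.3,0, 0,0,-0.4,0, 0,0,-0.5,0, 0,0,-1,0, 0,0,-2,0, 0,0,-3,0, 0,0,-1,0, 0,0,0,0, 0,0,0,0]'
python3 - <<'E'
from h import *
go(.5815,.267,.245,.01)
import re
src=open("fit.py").read().split("# insert flange")[0].replace('g0={c:gaussian_filter(cv2.imread(f"pics/{c}0.png",0).astype(float),.6) for c in cs}','g0={c:gaussian_filter(cv2.cvtColor(cs[c]["frame"],cv2.COLOR_RGB2GRAY).astype(float),.6) for c in cs}').replace("-.40]","-1.42]").replace("-.26]","-.94]").replace(",12))",",13))")
exec(src)
for cam in cs: print(cam,[(round(d['conf'],2),np.round(d['at'],4).tolist()) for d in mark_of(cam,"contact_insert")[:2]])
E
```

```text
time_s: 20.23
tcp_pos: [0.6313, -0.1258, 0.1635]
orientation: [0.374, 0.928, 0.0, -0.0]
ft_force: [-2.9, 3.1, -2.1]
width: 0.23
grasp_force: 29.9
time_s: 20.98
tcp_pos: [0.6322, -0.1267, 0.2473]
orientation: [0.374, 0.927, 0.0, 0.002]
ft_force: [0.9, -0.3, -3.3]
width: 0.232
grasp_force: 30.0
t 20.98 tcp [ 0.6322 -0.1267  0.2473] yaw -0.7673 tilt [ 0.0041 -0.0016] w 0.232 gf 30.0 F [ 0.9 -0.3 -3.3]
remaining cm [30.98 24.82  0.15] turn -0.7773 q6 -1.09
ring ['scene'] (array([ 0.5729, -0.0733, -1.1321]), np.float64(-26.7))
ring ['top'] (array([ 0.5734, -0.0694, -1.1074]), np.float64(-29.0))
ring ['scene', 'top'] (array([ 0.5734, -0.071 , -1.1047]), np.float64(-44.6))
scene [(0.73, [0.573, -0.0698, 0.052]), (0.65, [0.6295, -0.1243, 0.1575])]
top [(0.71, [0.5747, -0.0703, 0.0486])]
```

```bash
python3 -m inch '[0,0,0,-0.111, 0,0,0,-0.111, 0,0,0,-0.111, 0,0,0,-0.111, 0,0,0,-0.111, 0,0,0,-0.111, 0,0,0,-0.111, 0,0,0,0]' >/dev/null; python3 -m inch '[0.45,3.55,0,0, 0.45,3.55,0,0, 0.45,3.55,0,0, 0.45,3.55,0,0, 0.45,3.55,0,0, 0.45,3.55,0,0, 0.45,3.55,0,0, 0.45,3.55,0,0, 0.45,3.55,0,0, 0.45,3.55,0,0, 0.4,3.5,0,0, 0,0,0,0]' >/dev/null
python3 -c "
from h import *
go(.5815,.267,.1012,.01)"
```

```text
t 22.85 tcp [0.5764 0.2697 0.2444] yaw 0.0144 tilt [-0.0026  0.0039] w 0.23 gf 30.0 F [-0.1 -0.3 -1.9]
remaining cm [-0.54 -0.33 14.31] turn 0.0044 q6 -1.24
```

```bash
python3 -m inch '[-0.3,-0.3,2.5,0, 0,0,2.5,0, 0,0,2.5,0, 0,0,2.5,0, 0,0,1.5,0, 0,0,1,0, 0,0,0.5,0, 0,0,0,0, 0,0,0,0]'
```

```text
time_s: 23.6
tcp_pos: [0.582, 0.2604, 0.1165]
orientation: [-0.005, 1.0, 0.0, 0.001]
ft_force: [0.1, -0.0, -3.2]
width: 0.234
grasp_force: 30.0
```

```bash
python3 -m inch '[0,0,0.6,0, 0,0,0.4,0, 0,0,0.2,0, 0,0,0.15,0, 0,0,0,0, 0,0,0,0]'
```

```text
time_s: 24.1
tcp_pos: [0.5816, 0.2604, 0.1023]
orientation: [-0.005, 1.0, 0.0, 0.0]
ft_force: [0.1, 0.2, -1.6]
width: 0.23
grasp_force: 30.0
```

```bash
python3 -m inch '[0,0,0.1,0, 0,0,0.05,0, 0,0,0,0, 0,0,0,0]'; python3 -m inch '[0,0,0,0, 0,0,0,0, 0,0,0,0, 0,0,0,0]' 0.5;  python3 -m inch '[0,0,-1,0, 0,0,-2,0, 0,0,-3,0, 0,0,-3,0, 0,0,-3,0, 0,0,-2,0, 0,0,0,0, 0,0,0,0, 0,0,0,0]'
python3 - <<'E'
from h import *
for cam in("scene","top"):
    read_camera(cam)
    for m in "contact_insert pin_spanner spanner_grip pin_a contactor relay_box white_tape button_head".split():
        print(m,cam,[(round(d['conf'],2),np.round(d['at'],4).tolist()) for d in mark_of(cam,m)[:2]])
E
```

```text
time_s: 24.43
tcp_pos: [0.5818, 0.2605, 0.1014]
orientation: [-0.005, 1.0, 0.0, 0.0]
ft_force: [-0.2, 0.3, 0.7]
width: 0.23
grasp_force: 30.0
time_s: 24.77
tcp_pos: [0.5816, 0.2604, 0.1008]
orientation: [-0.005, 1.0, 0.0, 0.0]
ft_force: [-0.6, 0.8, 1.0]
width: 0.476
grasp_force: 0.0
time_s: 25.52
tcp_pos: [0.581, 0.2602, 0.2394]
orientation: [-0.005, 1.0, -0.0, -0.001]
ft_force: [-0.9, -0.8, 0.0]
width: 0.499
grasp_force: 0.0
contact_insert scene [(0.69, [0.5747, -0.0697, 0.0517])]
pin_spanner scene [(0.74, [0.497, 0.2586, -0.0021])]
spanner_grip scene [(0.8, [0.584, 0.2621, 0.0105])]
pin_a scene [(0.85, [0.5008, 0.2217, -0.004]), (0.53, [0.5741, -0.0708, 0.0618])]
contactor scene [(0.95, [0.5264, -0.2066, -0.0024])]
relay_box scene [(0.94, [0.623, 0.0579, 0.001])]
white_tape scene []
button_head scene [(0.63, [0.4483, -0.0252, -0.0045])]
contact_insert top [(0.23, [0.6943, -0.1126, 0.0002])]
pin_spanner top [(0.55, [0.5021, 0.2635, -0.003]), (0.39, [0.4456, -0.0262, 0.0006])]
spanner_grip top [(0.57, [0.5825, 0.2597, 0.0096])]
pin_a top [(0.43, [0.5035, 0.2233, 0.0009])]
contactor top [(0.91, [0.526, -0.204, -0.0023])]
relay_box top [(0.8, [0.6235, 0.0593, 0.0027])]
white_tape top [(0.87, [0.6949, -0.1162, -0.0026])]
button_head top [(0.44, [0.4458, -0.0234, -0.0024]), (0.41, [0.572, -0.0686, 0.0499])]
```

Everything is in place and the neighbouring parts haven't moved, so I'm handing in.

```bash
python3 -c "
from cell import *
print(close_job())"
```

```text
the job is handed in; nothing more can be done
None
```

The job is handed in after about 25 s: the insert is seated, the spanner turned the ring clockwise to its stop (about 0.80 rad by the camera fit), and the spanner is back flat on the worktop, with no measurable movement of the parts around the housing.

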